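# Open the hardener bottle's safety cap

### The arm

A 6-joint arm with a two-finger parallel gripper is mounted at the origin on a cart in front of the work surface, level with it; the furniture and walls round the work are solid. World frame = base frame: x ahead of the robot, y to its left, z up, the work surface at z = 0. Lengths are in mm, angles in rad, forces in N, time in s.
With the tool pointing down it reaches from about 400 to 825 mm from the base axis. Payload 7 kg.
Tool frame: the origin (TCP) lies at the very end of the fingers, on their centre line; the grasp point (between the pads) lies 19 mm behind it; z points along the fingers, y is the line along which they close (so a half turn about z gives the same grasp; the last joint's range is limited). The gripper opens to 88 mm and grips with 3 to 60 N. Pads are 19 mm wide; open, the fingers measure 130 mm over their backs; the gripper's body (78 mm by 193 mm) begins 47 mm behind the grasp point.
Start: joints at [1.628, 0.359, 0.012, 0, -1.224, -0.288], TCP at [154.421, 657.076, 226.561] pointing down, gripper open.
Joint ranges: [-3.07, 3.07], [-1.43, 2.12], [-1.02, 1.25], [-3.03, 1.67], [-3.05, -0], [-3.03, 3.03]. Speed limits (rad/s): [2.39, 2.39, 3.01, 3.14, 3.14, 3.14].

### API

Orientations are given as a unit quaternion [x, y, z, w].
In Python, from plant import bot gives the robot as it stands. Calls block until the motion is done:
- bot.move_ptp(position, orientation): joint-space move of the TCP to a pose.
- bot.line_to(position, velocity=150, ori=None): straight line of the TCP; ori=None keeps the orientation; velocity is the mean speed in mm/s.
- bot.move_joints(angles): joint-space move.
- bot.move_gripper(opening, force=None): finger opening in mm; force is the grip in N (None keeps the last); returns when the fingers have stopped.
- bot.pause(seconds).
- bot.solve_ik(position, orientation): joint angles nearest the present ones, or None.
- bot.read_state(): the state.
- bot.camera(name): name is "side" or "top"; returns the picture (400x640x3 uint8, red, green, blue); there is no depth.
- bot.get_calibration(name): a dict with "fx", "fy", "cx", "cy" (pixels), "view" (4x4, takes a point from world to camera coordinates). Camera axes: x right, y up, looking along -z (the intrinsics and any distortion apply to the point x, -y, -z); pixel columns grow to the right and rows downward; lengths in mm; the calibration is good to about 2 mm. A picture is of the moment at which its call begins. get_calibration takes no time and is no camera call.
A pose or a line that the arm cannot do raises bot.Unreachable and nothing moves.
- bot.close_job(): hands the job in; it is judged then, once.
The state is a dict: "t": time; "joint_pos": joint angles; "qvel": joint speeds; "tau": joint torques, N m; "tcp_pos": TCP position; "eef_rot": TCP orientation; "contact_force": force on the tool from outside, world axes, zero at the start; "moment": the same for the moment, N m; "width": finger opening in mm; "finger_force": force on a finger pad.
Only numpy, scipy, OpenCV 4.12 (cv2) and the standard library are available. Lean on these libraries where they do the work, as an engineer would, in place of code of your own. Each camera call takes 0.05 s, during which the arm holds its last target. There are 200 camera calls.

### The job

Open the shorter of the two capped bottles that stand in plywood blocks on the bench (the hardener; the taller one is the resin): press its safety cap down against the spring, keep it pressed while you turn it anticlockwise (seen from above) about a sixth of a turn until it is free, then lift it off. Finish while still holding the cap in the gripper, level and still, straight above the bottle's mouth and some 8 cm higher than where it sat. Do not touch the resin bottle, and leave the mixing cup, the wax tin and the glue brush where they are.

Things in the scene. Friction and masses are not known exactly. Their poses are not given: they have to be found in the camera images.
- cap_center (a point): centre (half-way up, on the axis) of the hardener's loose black ribbed cap: round, 45 mm across over its ribs, 36 mm high, about 40 g, open below; z up along its axis. It starts locked on the bottle, its top 141 mm above the bench. Pressed fully (7.5 mm) its rim meets a round flange 46 mm across: grip with fingertips at most 28 mm below the cap's top
- hardener_mouth (a point): centre of the top of the hardener bottle's neck, on the bottle's axis, 125 mm above the bench, hidden inside the cap while that is on; z up. The cap's centre starts 2 mm below this point. Under the cap a spring pushes it up with 5 N at rest, rising to 14 N when it is fully down (7.5 mm)
- hardener: the shorter grey bottle, 67 mm across, in a 96 x 96 x 34 mm plywood block fixed to the bench; origin under its axis on the bench. Locked, the cap cannot be lifted or turned over 6 degrees. Pressed 4 mm or more (aim for 7) it turns anticlockwise seen from above, past the lock at 38 degrees, to a stop at 84; from 40 to 84 degrees (aim for 60) it lifts straight off. Clockwise it is blocked
- resin_cap (a point): centre of the cap of the taller resin bottle: same make, block and cap shape, but its cap's top is 186 mm above the bench; bottle and cap are fixed in one piece. The two bottles' places may be swapped; their axes are at least 150 mm apart
- mixing_cup_center (a point): clear plastic mixing cup, 81 mm across, 91 mm high; loose bystander, point at its centre half-way up, z up
- wax_tin_center (a point): flat round wax tin, 80 mm across, 21 mm high; loose bystander, point at its centre half-way up, z up
- glue_brush_center (a point): glue brush lying flat, 172 mm long, 20 mm wide, 11 mm high; loose bystander, point at its centre half-way up, z up
Mind the look-alikes: they are no part of the job. What is meant by the part that bears cap_center is not red, and is the smaller of those in its own colour.

How it is judged:
By the outcome, as a careful person would: the job done as asked, in the order asked, and still so for the second after the job is handed in, while the arm keeps its last pose, push and grip.
It also fails if it takes over 35 s, if anything falls off the work surface, if the arm or the gripper's body presses on something with over 40 N, if the wrist force passes 120 N, or if a joint passes its speed limit or range.

## Working session

There is one attempt and no reset: what is moved stays moved. The work goes in short steps, each a Python script; the robot and the scene stay as the last script left them, time stands still between calls to the robot, and variables do not carry over. Pictures are saved under pics/ and viewed, at most 10 in all, crops included, and the job is handed in when it is done.

```bash
mkdir -p pics; python3 - <<'E'
from plant import bot
import cv2
for n in("side","top"):
    cv2.imwrite(f"pics/{n}0.png",bot.camera(n)[:,:,::-1]); print(n,bot.get_calibration(n))
s=bot.read_state();print(s)
E
```

```text
side {'fx': 362.26626733171804, 'fy': 362.26626733171804, 'cx': 325.5505381477881, 'cy': 202.87424675303797, 'view': array([[-9.64302370e-01, -2.63909981e-01,  2.17361947e-02,
         5.21665512e+02],
       [ 1.41041001e-01, -4.42406191e-01,  8.85654672e-01,
        -2.38874635e+02],
       [-2.24116880e-01,  8.57104594e-01,  4.63835466e-01,
        -6.90701567e+02],
       [ 0.00000000e+00,  0.00000000e+00,  0.00000000e+00,
         1.00000000e+00]])}
top {'fx': 419.934036918924, 'fy': 419.934036918924, 'cx': 325.05103483671917, 'cy': 199.4857230539344, 'view': array([[ 2.29062518e-03, -9.99872776e-01,  1.57855751e-02,
        -1.26543114e+02],
       [ 9.82824057e-01,  5.16394744e-03,  1.84472781e-01,
        -5.77844639e+02],
       [-1.84530828e-01,  1.50918849e-02,  9.82710847e-01,
        -9.90959622e+02],
       [ 0.00000000e+00,  0.00000000e+00,  0.00000000e+00,
         1.00000000e+00]])}
{'t': 0.1, 'joint_pos': array([ 1.62808949e+00,  3.59336152e-01,  1.11778567e-02, -3.38889830e-04,
       -1.22411824e+00, -2.88137980e-01]), 'qvel': array([ 0.0001808 ,  0.00125413,  0.0025171 , -0.00046978,  0.00068453,
        0.00122921]), 'tau': array([-9.85500301e-04, -5.84164739e+01,  2.93755335e+01,  7.01549470e+00,
        1.01905144e-02, -5.37869209e-05]), 'tcp_pos': array([154.33045664, 656.67255102, 225.70932239]), 'eef_rot': array([ 9.93339295e-01, -1.15223572e-01, -2.97581855e-05,  7.56472564e-04]), 'contact_force': array([ 0.26377228, -0.99176529,  0.46114504]), 'moment': array([ 0.02227688, -0.00069735, -0.02079994]), 'finger_force': 0.0, 'width': 87.60262971267858}
```

View pics/side0.png

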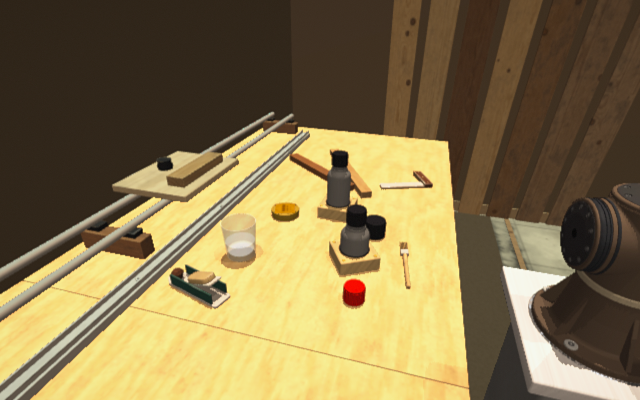

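View pics/top0.png

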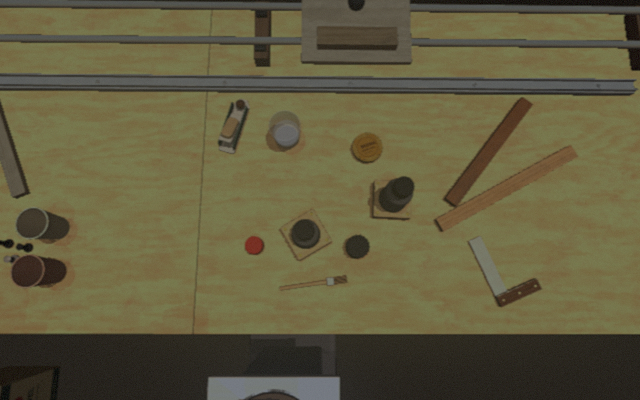

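Black caps: on the short bottle (side 356,215; top 305,233), on the tall bottle (side 340,158; top 402,188), and a loose black lid on the bench (side 375,227; top 357,247). There is also a red one (side 354,293). The one on the short bottle in a block fits the description. I'll confirm it in an enlarged crop.

```bash
python3 - <<'E'
import cv2,numpy as np
a=cv2.imread("pics/side0.png")[190:280,310:410]; b=cv2.imread("pics/top0.png")[195:275,265:375]
a=cv2.resize(a,(400,360),interpolation=2)
b=cv2.resize(b,(400,360),fx=0,fy=0,interpolation=2) if 0 else cv2.resize(cv2.imread("pics/top0.png")[195:285,265:365],(400,360),interpolation=2)
g=lambda x:(255*(x/255.)**.5).astype('uint8')
cv2.imwrite("pics/crop.png",g(np.hstack([a,b])))
E
```

```text
(no output)
```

View pics/crop.png

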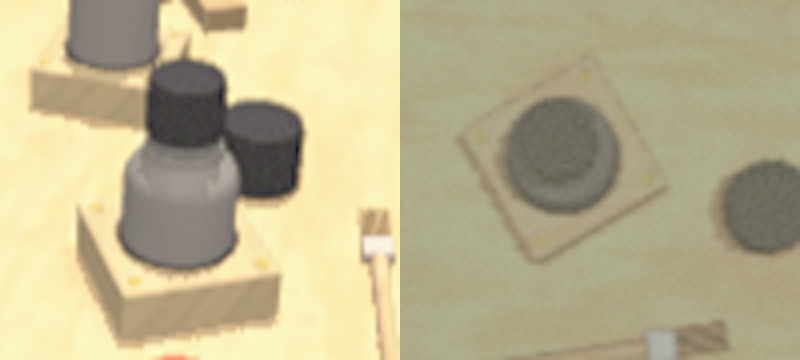

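```bash
cat > h.py <<'E'
import numpy as np
from plant import bot
def ray(n,u,v):
    c=bot.get_calibration(n); V=c["view"]; R=V[:3,:3]
    d=R.T@np.array([(u-c["cx"])/c["fx"],-(v-c["cy"])/c["fy"],-1]); return -R.T@V[:3,3],d
def at(n,u,v,z):
    o,d=ray(n,u,v); return (o+d*(z-o[2])/d[2]).round(1)
def tri(pa,pb):
    (o,d),(p,e)=ray("side",*pa),ray("top",*pb)
    s=np.linalg.lstsq(np.c_[d,-e],p-o,rcond=None)[0]
    a,b=o+d*s[0],p+e*s[1]; return ((a+b)/2).round(1),np.linalg.norm(a-b).round(1)
E
python3 - <<'E'
from h import *
print("hard",at("side",356.6,209.4,141),at("top",303.3,230,141),tri((356.6,209.4),(303.3,230)))
f=lambda x,y:at("top",265+(x-400)/4-.4,195+y/4-.4,34)
c=[f(590,55),f(666,187),f(540,262),f(458,137)];print("block",c,np.mean(c,0))
print("resin",at("side",340,154,186),at("top",403,184,186),tri((340,154),(403,184)))
print("loose",at("side",375,219,40),at("top",357,246,40))
print("cup",at("side",239,220,91),at("top",284,122,91))
print("brush",at("top",313,283,5),"red",at("top",254,245,20))
E
```

```text
hard [492.3 -68.4 141. ] [492.1 -74.3 141. ] (array([492.8, -74.1, 137.8]), np.float64(0.8))
block [array([559.2, -92. ,  34. ]), array([ 476., -140.,   34.]), array([429.5, -62.1,  34. ]), array([506.8,  -9.8,  34. ])] [492.875 -75.975  34.   ]
resin [ 581.3 -279.3  186. ] [ 589.1 -293.3  186. ] (array([ 587.5, -294.7,  180.7]), np.float64(5.6))
loose [ 464.8 -215.    40. ] [ 464.3 -204.    40. ]
cup [758.5 -26.1  91. ] [766.9 -21.4  91. ]
brush [373.7 -95.3   5. ] red [467.4  53.6  20. ]
```

```bash
cat >> h.py <<'E'
from scipy.spatial.transform import Rotation as Ro
def q(a): # closing axis at world yaw a (deg), tool down
    y=np.array([np.cos(np.radians(a)),np.sin(np.radians(a)),0]); z=np.array([0,0,-1.])
    return Ro.from_matrix(np.c_[np.cross(y,z),y,z]).as_quat()
def st(m=""):
    s=bot.read_state(); y=Ro.from_quat(s["eef_rot"]).as_matrix()[:,1]
    print(m,"t%.2f"%s["t"],s["tcp_pos"].round(2),"yaw%.1f"%np.degrees(np.arctan2(y[1],y[0])),"F",s["contact_force"].round(1),"M",s["moment"].round(2),"w%.1f f%.1f"%(s["width"],s["finger_force"])); return s
E
python3 - <<'E'
from h import *
for a in range(-180,180,30):
    r=bot.solve_ik([492.5,-74,115],q(a)); print(a,None if r is None else r.round(2))
E
```

```text
-180 [ 0.25  0.17 -0.52  0.   -0.87 -0.25]
-150 [ 0.25  0.17 -0.52  0.   -0.87  0.28]
-120 [ 0.25  0.17 -0.52  0.   -0.87  0.8 ]
-90 [ 0.25  0.17 -0.52  0.   -0.87  1.32]
-60 [ 0.25  0.17 -0.52  0.   -0.87  1.85]
-30 [ 0.25  0.17 -0.52  0.   -0.87  2.37]
0 [ 0.25  0.17 -0.52  0.   -0.87  2.9 ]
30 [ 0.25  0.17 -0.52  0.   -0.87 -2.86]
60 [ 0.25  0.17 -0.52  0.   -0.87 -2.34]
90 [ 0.25  0.17 -0.52  0.   -0.87 -1.82]
120 [ 0.25  0.17 -0.52  0.   -0.87 -1.29]
150 [ 0.25  0.17 -0.52  0.   -0.87 -0.77]
```

```bash
python3 - <<'E'
from h import *
import cv2
bot.move_ptp([492.5,-74,190],q(120)); s=st("above")
bot.line_to([492.5,-74,117.5],120); st("down")
a=bot.camera("side"); b=bot.camera("top")
bot.move_gripper(44,4); bot.pause(.2); st("grip4")
g=lambda x:(255*(x/255.)**.5).astype('uint8')
cv2.imwrite("pics/c2.png",g(np.hstack([cv2.resize(a[140:240,300:400],(400,400),interpolation=2),cv2.resize(b[180:280,255:355],(400,400),interpolation=2)])[:,:,::-1]))
E
```

```text
above t2.94 [492.76 -73.47 190.  ] yaw120.1 F [-0.2  0.4 -0.1] M [ 0.14 -0.13  0.01] w87.7 f0.0
down t3.69 [492.99 -73.9  117.99] yaw120.0 F [ 0.8 -0.8  0.6] M [ 0.08 -0.17 -0.01] w87.8 f0.0
grip4 t4.89 [492.9  -74.59 117.61] yaw120.0 F [ 2.1 -4.5 -1.8] M [-1.61 -0.95  0.01] w44.5 f4.0
```

View pics/c2.png

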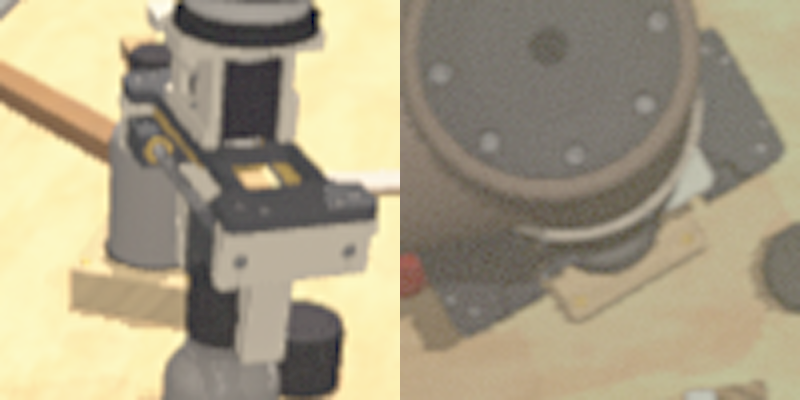

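Closed at 44.5 mm, so the cap is between the pads. The view shows the fingers straddling it. I'll measure the other axis by regripping at 90° and turn from there.

```bash
python3 - <<'E'
from h import *
bot.move_gripper(62); bot.move_ptp([493,-75,117.5],q(210)); st("rot")
bot.move_gripper(44,4); bot.pause(.2); st("grip4")
E
```

```text
rot t6.86 [493.   -75.01 117.49] yaw-150.1 F [ 0.1  0.6 -0.2] M [ 0.04 -0.05  0.03] w62.4 f0.0
grip4 t7.63 [493.17 -74.91 117.52] yaw-150.0 F [ 0.4  1.  -0.8] M [ 0.3  -0.31  0.03] w43.7 f1.8
```

```bash
python3 - <<'E'
from h import *
bot.move_gripper(40,50); bot.pause(.2); s=st("grip50"); z0=s["tcp_pos"][2]
bot.line_to([493,-75,z0-7],20); bot.pause(.3); s=st("press")
print("pressed",z0-s["tcp_pos"][2])
E
```

```text
grip50 t8.05 [493.17 -74.94 117.55] yaw-150.0 F [ 0.5  1.2 -1.1] M [ 0.44 -0.5   0.02] w43.3 f50.0
press t8.85 [493.2  -74.96 111.62] yaw-150.0 F [-4.3  4.1 12.6] M [1.16 1.26 0.02] w43.8 f50.0
pressed 5.933953531113701
```

```bash
python3 - <<'E'
from h import *
z=109.4
bot.line_to([493,-75,z],20); st("press")
for a in (230,250,272):
    bot.line_to([493,-75,z],30,ori=q(a)); st(a)
bot.pause(.2); st()
E
```

```text
press t9.10 [493.23 -74.97 110.55] yaw-150.0 F [-4.   2.2 13.3] M [1.27 1.37 0.01] w43.4 f50.0
230 t9.60 [494.31 -75.19 111.05] yaw-129.9 F [-1.2  1.2 12.8] M [0.23 0.36 0.06] w43.2 f50.0
250 t10.10 [494.38 -75.12 111.03] yaw-109.9 F [-1.1  0.8 12.3] M [0.33 0.34 0.03] w43.6 f50.0
272 t10.63 [494.38 -75.1  111.04] yaw-87.9 F [-1.4  1.6 12.2] M [0.35 0.37 0.05] w43.1 f50.0
 t10.83 [494.38 -75.08 111.04] yaw-87.9 F [-1.5  0.6 11.7] M [0.41 0.37 0.06] w43.0 f50.0
```

```bash
python3 - <<'E'
from h import *
import cv2
bot.line_to([493.8,-75,117.6],20); st("rest")
bot.line_to([493.8,-75,140],25); st("lift")
bot.line_to([493.8,-75,197.6],60); bot.pause(.4); s=st("up"); print(abs(s["qvel"]).max())
a=bot.camera("side"); 
cv2.imwrite("pics/c3.png",cv2.resize(a[110:260,280:430],(600,600),interpolation=2)[:,:,::-1])
E
```

```text
rest t11.39 [493.74 -75.11 117.65] yaw-88.0 F [-1.   0.4  4. ] M [ 0.09  0.2  -0.  ] w43.3 f50.0
lift t12.44 [493.67 -75.01 139.85] yaw-88.0 F [ 0.1 -0.7 -0.4] M [-0.09  0.01  0.  ] w43.3 f50.0
up t13.95 [493.77 -75.   197.49] yaw-88.0 F [-0.2 -0.7 -0.5] M [-0.07  0.01  0.02] w43.4 f50.0
0.0018947643135012507
```

View pics/c3.png

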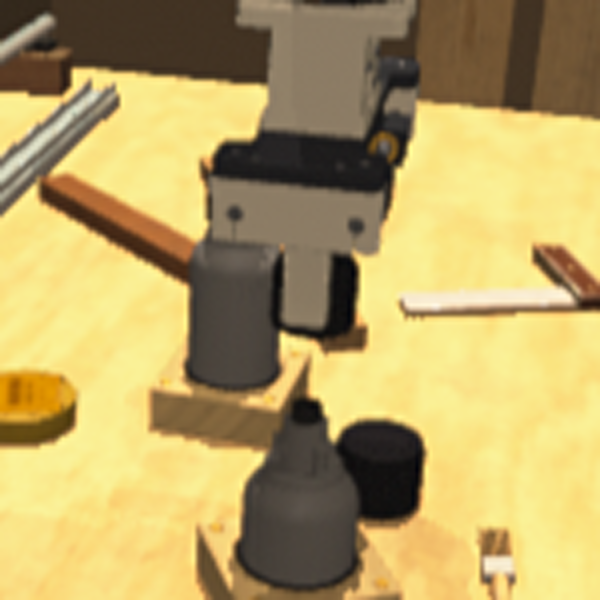

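The picture shows the black cap level between the fingers at about crop (315,290). It is above the bare neck at (307,410), and the neighbouring objects have not moved.

```bash
python3 -c "
from plant import bot
print(bot.close_job())"
```

```text
the job is handed in; nothing more can be done
None
```

The hardener's cap was pressed, turned about 62° anticlockwise and lifted off; I handed the job in with it still gripped, level and still, about 80 mm above where it sat over the mouth, at about 14 s of the 35 s allowed.

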